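# Gauge the welded sleeves and sort them

### The job

Take the gauge pin from its cup and hang it by its collar in the eye of the gauge stand, then try every sleeve on it, flange down, as far as it will go, starting with the shortest and working up to the longest. Stand the sleeves that go fully down to the collar upright in the wooden tray, and put those that stop short in the steel scrap box. When all are sorted, put the pin back upright in its cup; leave the other things on the bench where they are.

Things in the scene. Friction and masses are not known exactly. Their poses are not given: they have to be found in the camera images.
- stand: Fixed steel gauge stand: a horizontal plate 90 x 110 mm, 12 mm thick, its top 60 mm above the bench, on two side cheeks (at +-50 mm along its y), with a round through hole (the eye, 19 mm across) in the middle; base plate 110 x 130 x 6 mm. Origin: centre of its underside; z up.
- eye (a point): Centre of the stand's eye, level with the plate's top face (60 mm above the bench). The hole is 19 mm across and goes right through; below it is open space.
- pin: Loose steel gauge pin, 113 mm long, 0.2 kg, standing in the cup at the start. Origin: centre of its foot (lower end); z axis up the pin. 0 to 45 mm: shank 16 mm across, chamfered foot; 45 to 53 mm: collar 30 mm across; 53 to 113 mm: gauge length 16 mm across, the top 5 mm tapering to 9 mm. Hung in the eye, the collar rests on the plate: foot 15 mm, collar top 68 mm above the bench.
- pin_tip (a point): Centre of the pin's top end, 113 mm above its foot along the pin.
- cup: Fixed round aluminium cup, the pin's holder: 46 mm across outside, 40 mm inside, 65 mm high, floor 5 mm thick. Origin: centre of its underside; z up. A pin standing in it with its foot on the floor may lean a little (up to about 0.35 rad).
- tray: Fixed light-wood tray for good sleeves: 190 (x) x 200 (y) x 28 mm high, walls and floor 8 mm thick. Origin: centre of its underside; z up.
- scrap_box: Fixed dark steel box for scrap sleeves: 180 (x) x 190 (y) x 45 mm high, walls and floor 3 mm thick. Origin: centre of its underside; z up.
- wood_block: Bystander: loose wood offcut 50 x 70 x 40 mm; origin: centre of its underside.
- bolt_can: Bystander: loose metal can 74 mm across, 100 mm high; origin: centre of its underside.
- hammer: Bystander: loose hammer lying on the bench; origin under its middle.
- sleeve_a: Loose steel sleeve 28 mm long, 0.12 kg, standing on its flange (absent in some starts). Round barrel 30 mm across, square flange 44 x 44 x 6 mm at the bottom, bore 19 mm. It may have a weld bead in the bore 18 mm up: then it stops on the pin's tip with its underside about 41 mm above the collar; if clear it slides down to the collar. Origin: centre of the underside; z up the bore.
- sleeve_b: Loose steel sleeve 35 mm long, 0.12 kg, standing on its flange (absent in some starts). Round barrel 30 mm across, square flange 44 x 44 x 6 mm at the bottom, bore 19 mm. It may have a weld bead in the bore 18 mm up: then it stops on the pin's tip with its underside about 41 mm above the collar; if clear it slides down to the collar. Origin: centre of the underside; z up the bore.
- sleeve_c: Loose steel sleeve 42 mm long, 0.12 kg, standing on its flange (absent in some starts). Round barrel 30 mm across, square flange 44 x 44 x 6 mm at the bottom, bore 19 mm. It may have a weld bead in the bore 18 mm up: then it stops on the pin's tip with its underside about 41 mm above the collar; if clear it slides down to the collar. Origin: centre of the underside; z up the bore.
- sleeve_d: Loose steel sleeve 49 mm long, 0.12 kg, standing on its flange (absent in some starts). Round barrel 30 mm across, square flange 44 x 44 x 6 mm at the bottom, bore 19 mm. It may have a weld bead in the bore 18 mm up: then it stops on the pin's tip with its underside about 41 mm above the collar; if clear it slides down to the collar. Origin: centre of the underside; z up the bore.
- sleeve_e: Loose steel sleeve 56 mm long, 0.12 kg, standing on its flange (absent in some starts). Round barrel 30 mm across, square flange 44 x 44 x 6 mm at the bottom, bore 19 mm. It may have a weld bead in the bore 18 mm up: then it stops on the pin's tip with its underside about 41 mm above the collar; if clear it slides down to the collar. Origin: centre of the underside; z up the bore.
- sleeve_f: Loose steel sleeve 63 mm long, 0.12 kg, standing on its flange (absent in some starts). Round barrel 30 mm across, square flange 44 x 44 x 6 mm at the bottom, bore 19 mm. It may have a weld bead in the bore 18 mm up: then it stops on the pin's tip with its underside about 41 mm above the collar; if clear it slides down to the collar. Origin: centre of the underside; z up the bore.
There are look-alikes about, which are no part of the job. Leave any pink look-alike of the sleeve_b alone. What is shaped like the sleeve_e but purple is not meant.

How it is judged:
On the way, in this order (a step that is already met when the one before it is completed fails the run):
1. the gauge pin hangs by its collar in the stand, its lower end through the eye (horizontal distance between pin and eye below 0.005 m and height (world z) of pin between 0.009 and 0.0195 m and angle between pin's own z axis and vertical below 0.08 rad), for 0.3 s.
2. the 28 mm sleeve has been slid down on the standing gauge pin as far as it goes (horizontal distance between sleeve_a and pin below 0.006 m and horizontal distance between sleeve_a and eye below 0.008 m and height (world z) of sleeve_a below 0.074 m and z of sleeve_a in the frame of pin between 0.049 and 0.0565 m and angle between sleeve_a's own z axis and vertical below 0.12 rad), for 0.2 s.
3. the 35 mm sleeve has been slid down on the standing gauge pin as far as it goes (horizontal distance between sleeve_b and pin below 0.006 m and horizontal distance between sleeve_b and eye below 0.008 m and height (world z) of sleeve_b below 0.1146 m and z of sleeve_b in the frame of pin between 0.0866 and 0.0971 m and angle between sleeve_b's own z axis and vertical below 0.12 rad), for 0.2 s.
4. the 42 mm sleeve has been slid down on the standing gauge pin as far as it goes (horizontal distance between sleeve_c and pin below 0.006 m and horizontal distance between sleeve_c and eye below 0.008 m and height (world z) of sleeve_c below 0.1146 m and z of sleeve_c in the frame of pin between 0.0866 and 0.0971 m and angle between sleeve_c's own z axis and vertical below 0.12 rad), for 0.2 s.
5. the 49 mm sleeve has been slid down on the standing gauge pin as far as it goes (horizontal distance between sleeve_d and pin below 0.006 m and horizontal distance between sleeve_d and eye below 0.008 m and height (world z) of sleeve_d below 0.074 m and z of sleeve_d in the frame of pin between 0.049 and 0.0565 m and angle between sleeve_d's own z axis and vertical below 0.12 rad), for 0.2 s.
6. the 56 mm sleeve has been slid down on the standing gauge pin as far as it goes (horizontal distance between sleeve_e and pin below 0.006 m and horizontal distance between sleeve_e and eye below 0.008 m and height (world z) of sleeve_e below 0.1146 m and z of sleeve_e in the frame of pin between 0.0866 and 0.0971 m and angle between sleeve_e's own z axis and vertical below 0.12 rad), for 0.2 s.
7. the 63 mm sleeve has been slid down on the standing gauge pin as far as it goes (horizontal distance between sleeve_f and pin below 0.006 m and horizontal distance between sleeve_f and eye below 0.008 m and height (world z) of sleeve_f below 0.074 m and z of sleeve_f in the frame of pin between 0.049 and 0.0565 m and angle between sleeve_f's own z axis and vertical below 0.12 rad), for 0.2 s.
At the end, for the whole second after the job is handed in: Every clear sleeve stands upright (within 0.15 rad) on the floor of the wooden tray, every sleeve with a bead lies or stands in the steel scrap box, and the pin stands foot down on the floor of its cup (lean under 0.42 rad); everything released and at rest (x of sleeve_a in the frame of tray between -0.078 and 0.078 m and y of sleeve_a in the frame of tray between -0.083 and 0.083 m and linear speed of each of sleeve_a, sleeve_b, sleeve_c, sleeve_d, sleeve_e, sleeve_f, pin below 0.03 m/s and height (world z) of each of sleeve_a, sleeve_d, sleeve_f below 0.016 m and angle between each of sleeve_a, sleeve_d, sleeve_f's own z axis and vertical below 0.15 rad and x of sleeve_b in the frame of scrap_box between -0.08 and 0.08 m and y of sleeve_b in the frame of scrap_box between -0.085 and 0.085 m and height (world z) of each of sleeve_b, sleeve_c, sleeve_e below 0.04 m and x of sleeve_c in the frame of scrap_box between -0.08 and 0.08 m and y of sleeve_c in the frame of scrap_box between -0.085 and 0.085 m and x of sleeve_d in the frame of tray between -0.078 and 0.078 m and y of sleeve_d in the frame of tray between -0.083 and 0.083 m and x of sleeve_e in the frame of scrap_box between -0.08 and 0.08 m and y of sleeve_e in the frame of scrap_box between -0.085 and 0.085 m and x of sleeve_f in the frame of tray between -0.078 and 0.078 m and y of sleeve_f in the frame of tray between -0.083 and 0.083 m and horizontal distance between pin and cup below 0.019 m and z of pin in the frame of cup between -0.002 and 0.016 m and angle between pin's own z axis and vertical below 0.42 rad); the robot touches nothing.
It fails at once if a bystander (wood block, can, hammer) is shifted by more than 4 cm (distance of any of wood_block, bolt_can, hammer from where it was at the start of the episode above 0.04 m).
Of sleeve_a, sleeve_b, sleeve_c, sleeve_d, sleeve_e, sleeve_f only 3 to 4 are there at a start; the rules pass over those that are not, and their reading is None.
At some moment in a run one of sleeve_a, sleeve_b, sleeve_c, sleeve_d, sleeve_e, sleeve_f may be knocked a few centimetres aside while the robot is not near it.
It also fails if it takes over 210 s, if anything falls off the work surface, if the arm or the gripper's body presses on something with over 40 N, if the wrist force passes 120 N, or if a joint passes its speed limit or range.

### The arm

A 7-joint arm with a two-finger parallel gripper is mounted at the origin on the work surface. World frame = base frame: x ahead of the robot, y to its left, z up, the work surface at z = 0. Lengths are in m, angles in rad, forces in N, time in s.
With the tool pointing down it reaches from about 0.4 to 0.85 m from the base axis. Payload 6.9 kg.
Tool frame: the origin (TCP) lies midway between the tips of the shut fingers; the grasp point (between the pads) lies behind it (ctrl.pinch_z is the z of the grasp point in the tool frame, in m); z points along the fingers, y is the line along which they close (so a half turn about z gives the same grasp; the last joint's range is limited). The gripper opens to 85 mm and grips with 20 to 120 N. Pads are 22 mm wide; open, the fingers measure 114 mm over their backs; the gripper's body (76 mm by 85 mm) begins 54 mm behind the grasp point. The pads swing forward as they close: fully open they stand 13 mm farther back than shut.
Start: joints at [-1.238, 0.507, -0.238, 1.5, 0.126, 1.149, -0.155], TCP at [0.141, 0.609, 0.231] pointing down, gripper open.
Joint ranges: [-3.08, 3.08], [-0.24, 2.05], [-1.43, 1.35], [0, 2.5], [-1.52, 4.66], [0.17, 1.96], [-2.89, 2.89]. Speed limits (rad/s): [2.39, 2.39, 3.14, 3.14, 3.14, 3.14, 3.14].

### API

Orientations are given as a unit quaternion [w, x, y, z].
In Python, from station import ctrl, get_state, vision, ticket, models gives the robot as it stands. Calls block until the motion is done:
- ctrl.movep(position, orientation): joint-space move of the TCP to a pose.
- ctrl.movel(position, frame=None, max_speed=0.15): straight line of the TCP; frame=None keeps the orientation; max_speed is the mean speed in m/s.
- ctrl.set_joints(angles): joint-space move.
- ctrl.ungrasp() and ctrl.close_gripper(force=None): open the fingers fully, or close them until they stop; force is the grip in N (None keeps the last).
- ctrl.pause(seconds).
- ctrl.ik(position, orientation): joint angles nearest the present ones, or None.
- get_state(): the state.
- vision.grab_frame(name): name is "side" or "top" or "wrist"; returns (picture, depth): 480x640x3 uint8, blue, green, red; 480x640 float32, m along the optical axis (not along the pixel's ray), 0 where there is no reading.
- vision.camera_info(name): a dict with "mtx" (3x3 intrinsics, pixels), "R" (3x3) and "t" (3): a world point X has camera coordinates R X + t; the wrist camera has in their place "hand_eye" (4x4, takes a point from camera to tool coordinates, whose origin is the TCP and whose axes are the flange's). Camera axes: x right, y down, z forward; pixel columns grow to the right and rows downward; lengths in m; the calibration is good to about 2 mm. A picture is of the moment at which its call begins: read the wrist's pose just before it. camera_info takes no time and is no camera call.
A pose or a line that the arm cannot do raises ctrl.Unreachable and nothing moves.
- ticket.close_job(): hands the job in; it is judged then, once.
Trained networks look in the newest picture that a camera, given by its name, has taken for a name from the list of things; names that differ only in an ending like _2 or _b are one class to them, and where a whole thing is asked for, a point or a joint stands for the part that bears it (a point fixed in the world has none). Each returns a list of dicts, best first, with "p" (0 to 1); they miss things now and then, are a little off and sometimes report something else, mostly with a low value. They report only what shows in the picture. A call takes as long as a camera call. They do not tell look-alikes from the thing itself.
- models.recognise(camera, target): "point" ([column, row] in pixels, amid what is visible of it).
- models.masks_of(camera, target): "mask" (480x640 bool, what is visible of it) and "point" ([column, row] in pixels, amid what is visible of it).
The state is a dict: "time": time; "qpos": joint angles; "qd": joint speeds; "tau": joint torques, N m; "tcp_pos": TCP position; "eef_rot": TCP orientation; "contact_force": force on the tool from outside, world axes, zero at the start; "wrist_torque": the same for the moment, N m; "width": finger opening in m; "gripper_force": force on a finger pad.
Only numpy, scipy, OpenCV 4.12 (cv2) and the standard library are available. Lean on these libraries where they do the work, as an engineer would, in place of code of your own. Each camera call takes 0.05 s, during which the arm holds its last target. There are 200 camera calls.

## Working session

There is one attempt and no reset: what is moved stays moved. The work goes in short steps, each a Python script; the robot and the scene stay as the last script left them, time stands still between calls to the robot, and variables do not carry over. Pictures are saved under pics/ and viewed, at most 14 in all, crops included, and the job is handed in when it is done.

```bash
ls; mkdir -p pics; python3 - <<'E'
from station import ctrl,get_state,vision
import cv2,numpy as np
for n in("side","top","wrist"):
    im,d=vision.grab_frame(n);cv2.imwrite(f"pics/{n}0.png",im);np.save(f"/tmp/{n}0.npy",d)
    ci=vision.camera_info(n);print(n,{k:np.round(v,4).tolist() for k,v in ci.items()},(d>0).mean())
s=get_state();print(s,ctrl.pinch_z)
E
```

```text
pics
side {'mtx': [[536.5533, 0.0, 324.0342], [0.0, 536.5533, 236.8475], [0.0, 0.0, 1.0]], 'R': [[0.9963, -0.0855, 0.0055], [-0.054, -0.676, -0.7349], [0.0666, 0.7319, -0.6782]], 't': [-0.5288, 0.1088, 1.1049]} 0.99591796875
top {'mtx': [[508.1998, 0.0, 318.8467], [0.0, 508.1998, 236.0104], [0.0, 0.0, 1.0]], 'R': [[0.0021, -0.9997, -0.0255], [-0.9911, 0.0013, -0.1334], [0.1334, 0.0256, -0.9907]], 't': [0.0166, 0.5329, 1.1856]} 0.99609375
wrist {'mtx': [[424.3144, 0.0, 324.8888], [0.0, 424.3144, 232.5258], [0.0, 0.0, 1.0]], 'hand_eye': [[0.0006, -0.9649, -0.2628, 0.066], [1.0, 0.0008, -0.0003, -0.0015], [0.0005, -0.2628, 0.9649, -0.1428], [0.0, 0.0, 0.0, 1.0]]} 0.995908203125
{'time': 0.15, 'qpos': array([-1.23747781,  0.5082155 , -0.23753737,  1.50090374,  0.12572617,
        1.14891405, -0.15480813]), 'qd': array([ 0.00089824, -0.00292169, -0.00200644, -0.00328116,  0.00149587,
        0.00119792,  0.00162756]), 'tau': array([-3.17371858e-03, -6.21010709e+01, -2.18929410e+00, -2.49842960e+01,
        1.26470163e-02,  9.09136230e-03, -1.80898104e-05]), 'tcp_pos': array([0.14114627, 0.60845635, 0.23058514]), 'eef_rot': array([-6.10904106e-05,  1.13660732e-01,  9.93519357e-01, -7.22602117e-04]), 'contact_force': array([-0.38409026, -0.33620383, -0.62999977]), 'wrist_torque': array([ 0.00965174, -0.0382101 , -0.00542519]), 'gripper_force': 0.0, 'width': 0.08550713458701863} -0.0187
```

View pics/top0.png

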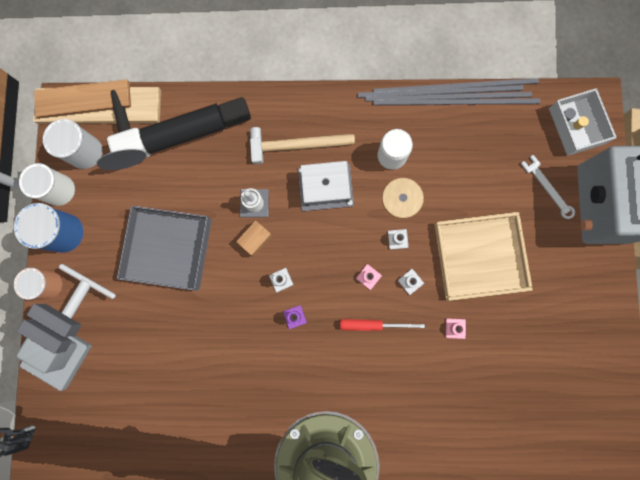

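View pics/side0.png

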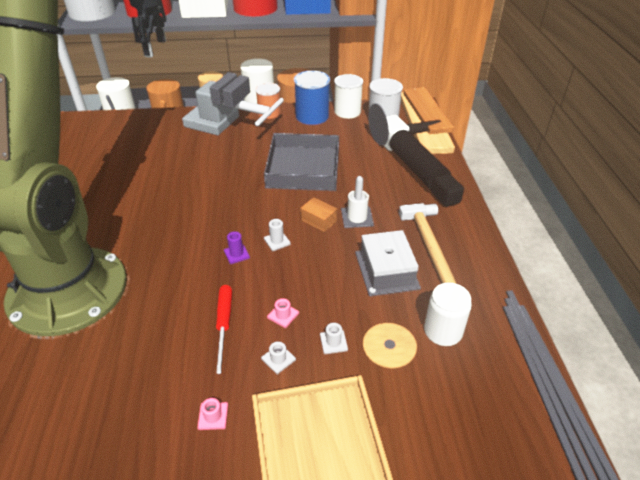

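The top view shows three steel sleeves at about (281,280), (398,239) and (411,282). The pink ones (369,277) and (456,328) and the purple one (294,317) are decoys. The cup and pin are at (252,200), the stand eye at (326,182), the scrap box at (163,249) and the tray at (483,256). The side view matches this, and the pin leans slightly in its cup.

```bash
cat > h.py <<'E'
from station import ctrl,get_state,vision,ticket,models
import cv2,numpy as np
from scipy.spatial.transform import Rotation as Rot
def q2R(q): return Rot.from_quat(np.roll(q,-1)).as_matrix()
def R2q(R): return np.roll(Rot.from_matrix(R).as_quat(),1)
def grab(cam):
    """picture and world point per pixel (480x640x3, nan where no depth)"""
    s=get_state(); im,d=vision.grab_frame(cam); return im,cloud(cam,d,s)
def cloud(cam,d,s=None):
    ci=vision.camera_info(cam); v,u=np.mgrid[:480,:640]
    P=np.stack([u,v,np.ones_like(u)],-1)@np.linalg.inv(ci["mtx"]).T*d[...,None]
    if cam=="wrist":
        H=ci["hand_eye"]; P=(P@H[:3,:3].T+H[:3,3])@q2R(s["eef_rot"]).T+s["tcp_pos"]
    else: P=(P-ci["t"])@ci["R"]
    P[d<=0]=np.nan; return P
def pix(cam,X):
    ci=vision.camera_info(cam);c=ci["mtx"]@(ci["R"]@np.asarray(X)+ci["t"]);return c[:2]/c[2]
def down(yaw):
    """tool pointing down, closing line (tool y) at yaw from world y; nearest half turn for the last joint"""
    return R2q(Rot.from_euler("z",yaw).as_matrix()@np.diag([-1.,1,-1]))
E
python3 - <<'E'
from h import *
T=cloud("top",np.load("/tmp/top0.npy"));S=cloud("side",np.load("/tmp/side0.npy"))
r=lambda a:np.round(a,4).tolist()
def near(C,xy,rad): return C[np.hypot(C[...,0]-xy[0],C[...,1]-xy[1])<rad]
for n,(u,v) in dict(s1=(281,280),s2=(398,239),s3=(411,282),pink=(369,277),purple=(294,317),cup=(252,200),eye=(326,182)).items():
    p=np.nanmedian(T[v-3:v+4,u-3:u+4].reshape(-1,3),0)
    print(n,r(p))
    for nm,C in(("top",T),("side",S)):
        q=near(C,p,.035); q=q[q[:,2]>.004]
        zt=np.percentile(q[:,2],98); top=q[q[:,2]>zt-.006]
        print("  ",nm,len(q),"z98",round(zt,4),"topmid",r((top.max(0)+top.min(0))/2),"n",len(top),"bench",)
print("bench z",np.nanmedian(T[380:400,200:400,2]),np.nanmedian(S[300:330,130:200,2]))
for n,(u,v) in dict(tray=(483,256),scrap=(163,249)).items():
    c=T[v,u]; q=near(T,c,.16); q=q[q[:,2]>(.018 if n=="tray" else .035)]
    print(n,"floor",r(c),"rim rect",cv2.minAreaRect(q[:,:2].astype(np.float32)),len(q), np.percentile(q[:,2],90))
u,v=326,182
q=near(T,T[v,u],.08);q=q[abs(q[:,2]-.06)<.006];print("plate",cv2.minAreaRect(q[:,:2].astype(np.float32)),np.median(q[:,2]))
for cam in("top","side"):
  for t in("eye","stand","pin","pin_tip","cup","tray","scrap_box","sleeve_a"):
    try: print(cam,t,[(r(o["point"]),round(o["p"],2)) for o in models.recognise(cam,t)])
    except Exception as e: print(t,e)
im=cv2.imread("pics/top0.png");cv2.imwrite("pics/crop0.png",cv2.resize(im[160:340,230:430],(800,720))[:600])
E
```

```text
s1 [0.4287, 0.1083, 0.0222]
   top 237 z98 0.0581 topmid [0.4288, 0.1107, 0.0563] n 64 bench
   side 450 z98 0.0576 topmid [0.4341, 0.1103, 0.056] n 83 bench
s2 [0.528, -0.1754, 0.0213]
   top 247 z98 0.0444 topmid [0.5284, -0.1745, 0.0437] n 61 bench
   side 565 z98 0.0439 topmid [0.5338, -0.1763, 0.0414] n 128 bench
s3 [0.4244, -0.2056, 0.0199]
   top 244 z98 0.037 topmid [0.4242, -0.204, 0.0355] n 66 bench
   side 557 z98 0.037 topmid [0.4294, -0.2065, 0.0351] n 131 bench
pink [0.4365, -0.105, 0.0194]
   top 234 z98 0.0371 topmid [0.4359, -0.1026, 0.0353] n 64 bench
   side 481 z98 0.037 topmid [0.4412, -0.1041, 0.0349] n 111 bench
purple [0.3396, 0.0775, 0.0196]
   top 239 z98 0.0576 topmid [0.3386, 0.0769, 0.0553] n 64 bench
   side 474 z98 0.0576 topmid [0.3452, 0.0756, 0.0558] n 88 bench
cup [0.6147, 0.1739, 0.0601]
   top 446 z98 0.1164 topmid [0.6197, 0.1814, 0.1152] n 37 bench
   side 773 z98 0.1163 topmid [0.6254, 0.1783, 0.1157] n 36 bench
eye [0.6697, -0.0001, 0.0058]
   top 641 z98 0.0632 topmid [0.6698, -0.0006, 0.0616] n 435 bench
   side 613 z98 0.0637 topmid [0.6699
[... 824 characters left out ...]

top scrap_box [([162.6, 248.7], 0.73), ([323.0, 184.4], 0.28)]
top sleeve_a [([455.7, 325.5], 0.86), ([399.7, 236.2], 0.84), ([292.0, 314.3], 0.78), ([411.1, 281.4], 0.69), ([368.0, 277.0], 0.65), ([278.2, 275.3], 0.53)]
side eye [([389.7, 266.9], 0.8)]
side stand [([386.1, 261.8], 0.85)]
side pin [([362.1, 190.8], 0.62), ([448.8, 314.8], 0.57)]
side pin_tip [([358.4, 188.8], 0.66)]
side cup [([358.9, 216.6], 0.68)]
side tray [([320.9, 434.6], 0.78), ([361.6, 190.9], 0.54)]
side scrap_box [([303.2, 161.9], 0.8), ([390.3, 261.8], 0.26)]
side sleeve_a [([333.1, 338.7], 0.88), ([215.0, 411.8], 0.83), ([237.7, 247.0], 0.7), ([275.1, 237.5], 0.65), ([281.6, 312.5], 0.65), ([278.6, 358.2], 0.56)]
```

View pics/crop0.png

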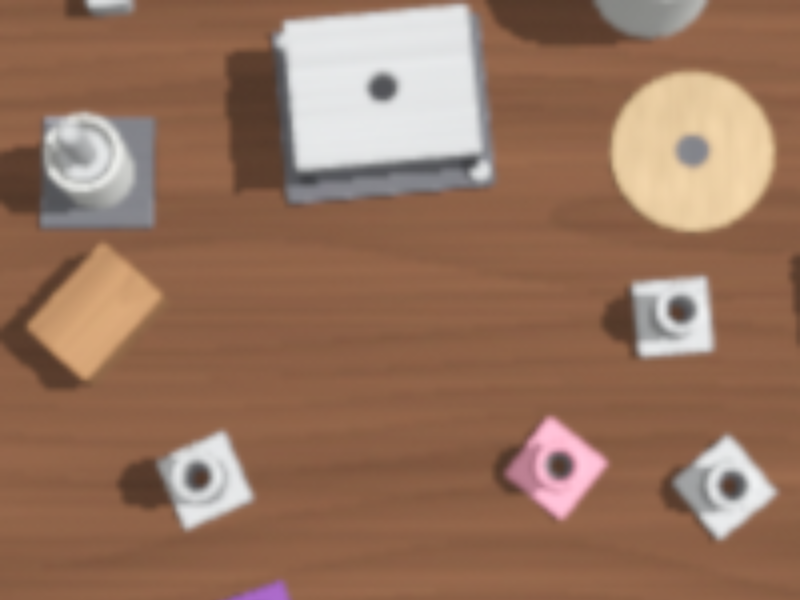

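The close crop shows the pin leaning toward the upper left in its cup and the eye in clear view. The sleeves present measure 56 mm (s1), 42 mm (s2) and 35 mm (s3). Next I'll check the eye and pin from two opposite wrist views, and fix the box rim and the heights of the remaining pieces.

```bash
cat >> h.py <<'E'
from scipy.optimize import least_squares
r4=lambda a:np.round(a,4).tolist()
def near(C,xy,rad):
    q=C[np.hypot(C[...,0]-xy[0],C[...,1]-xy[1])<rad]; return q
def look(cam,P=None):pass
def fit_axis(q,rad):
    """axis line (point at mean z, slopes dx/dz, dy/dz) of a near-vertical cylinder of known radius"""
    z0=q[:,2].mean()
    def f(p):
        a=np.array([p[2],p[3],1]);a/=np.linalg.norm(a);w=q-[p[0],p[1],z0]
        return np.linalg.norm(np.cross(w,a),axis=1)-rad
    s=least_squares(f,[*q[:,:2].mean(0),0,0],loss="soft_l1",f_scale=.001)
    return np.array([s.x[0],s.x[1],z0]),s.x[2:],np.sqrt((s.fun**2).mean())
E
python3 - <<'E'
from h import *
T=cloud("top",np.load("/tmp/top0.npy"))
q=near(T,T[328,456],.035);print("pink2 z98",np.percentile(q[:,2],98),T[328,456])
m=models.masks_of("top","scrap_box")[0]["mask"];q=T[m];q=q[(q[:,2]>.03)&(q[:,2]<.055)];print("scrap",cv2.minAreaRect(q[:,:2].astype(np.float32)))
m=models.masks_of("top","tray")[0]["mask"];q=T[m];print("tray",cv2.minAreaRect(q[:,:2].astype(np.float32)))
def eye():
    im,P=grab("wrist");g=cv2.cvtColor(im,cv2.COLOR_BGR2GRAY)
    pl=((abs(P[...,2]-.06)<.005)&(np.hypot(P[...,0]-.665,P[...,1])<.06)).astype(np.uint8)
    c,h=cv2.findContours(pl,cv2.RETR_CCOMP,cv2.CHAIN_APPROX_NONE)
    big=[k for i,k in enumerate(c) if h[0][i][3]>=0 and cv2.contourArea(k)>50]
    for k in big:
        x=P[k[:,0,1],k[:,0,0]];print("eye hole",r4((x.max(0)+x.min(0))/2),r4(np.ptp(x,axis=0)),len(k))
    return im
def pin():
    im,P=grab("wrist");q=near(P,(.62,.178),.03);zt=np.percentile(q[:,2],99.5)
    q=q[(q[:,2]>.073)&(q[:,2]<zt-.009)];c,s,e=fit_axis(q,.008)
    print("pin",r4(c),r4(s),"top",round(zt,4),len(q),"rms",round(e,5),"foot",r4(c[:2]+s*(.005-c[2])))
    return im
for n,(xy,z,f) in dict(eye=((.662,0),.20,eye),pin=((.618,.175),.25,pin)).items():
    for yaw in((0,np.pi) if n=="eye" else (np.pi,0)):
        try: ctrl.movep([*xy,z],down(yaw))
        except ctrl.Unreachable as e: print("unreach",n,yaw,e);continue
        ctrl.pause(.3);im=f();cv2.imwrite(f"pics/{n}{int(yaw)}.png",im)
        print(get_state()["time"],r4(get_state()["qpos"]))
E
```

```text
pink2 z98 0.0358057208889886 [ 0.31452931 -0.31194671  0.0003289 ]
scrap ((0.5050216317176819, 0.3937748074531555), (0.19256214797496796, 0.18035276234149933), 81.71149444580078)
tray ((0.5008952617645264, -0.3647346794605255), (0.18512307107448578, 0.21499425172805786), 17.02731704711914)
eye hole [0.6644, 0.0001, 0.0581] [0.0199, 0.0193, 0.0061] 75
4.225 [-0.0446, 0.5831, 0.0129, 1.4412, -0.0079, 1.1174, 1.5407]
eye hole [0.6651, 0.0006, 0.0582] [0.02, 0.0198, 0.0064] 76
6.85 [-0.4757, 0.7185, 0.8516, 1.4475, -0.5541, 1.2262, -1.1303]
pin [0.6341, 0.1771, 0.322] [0.0455, -0.0068] top 0.3467 14416 rms 0.00849 foot [0.6197, 0.1792]
7.975 [-0.7883, 0.6615, 0.9103, 1.4291, -0.5264, 1.3062, -1.4167]
pin [0.6337, 0.1774, 0.3221] [0.044, -0.0058] top 0.3469 14165 rms 0.00817 foot [0.6198, 0.1792]
8.575 [-0.79, 0.6613, 0.9101, 1.4289, -0.5264, 1.3062, -1.4168]
```

```bash
python3 - <<'E'
from h import *
s=get_state();print(r4(s["tcp_pos"]),r4(s["eef_rot"]),r4(s["contact_force"]))
for y in(0,np.pi/2,np.pi,-np.pi/2):
    q=ctrl.ik([.618,.175,.25],down(y));print(y,down(y),None if q is None else r4(q))
im,P=grab("wrist");print(np.nanmin(P[...,2]))
cv2.imwrite("pics/pinx.png",im)
E
```

```text
[0.618, 0.175, 0.25] [-0.0, 1.0, 0.0, 0.0] [-0.8474, 0.3108, -0.3239]
0 [0. 0. 1. 0.] [-0.7899, 0.6613, 0.9101, 1.4289, -0.5264, 1.3062, -1.4169]
1.5707963267948966 [ 0.         -0.70710678  0.70710678  0.        ] [-0.902, 0.8374, 1.3159, 1.4302, -0.8066, 1.479, -2.7487]
3.141592653589793 [ 0.000000e+00  1.000000e+00 -6.123234e-17  0.000000e+00] [-0.7899, 0.6613, 0.9101, 1.4289, -0.5264, 1.3062, -1.4169]
-1.5707963267948966 [0.         0.70710678 0.70710678 0.        ] [-0.5872, 0.5559, 0.4794, 1.4261, -0.2619, 1.223, -0.0802]
-0.003344677378597838
```

View pics/pinx.png

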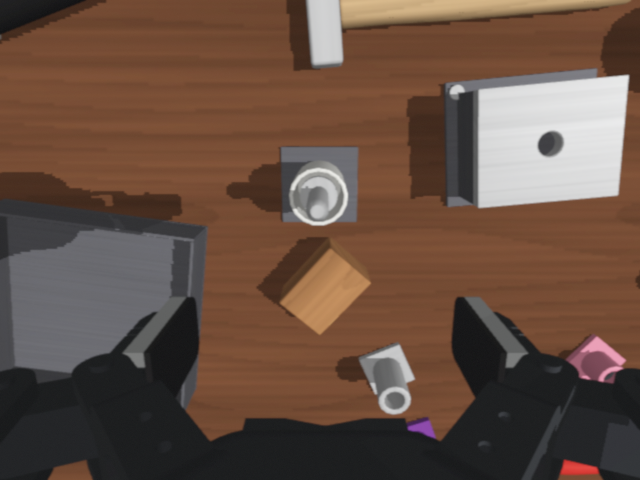

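The wrist picture shows the pin in its cup at (318,200), the scrap box wall at left and the wood block at (325,285). My earlier pin fit picked up finger points, so I'll refit it with a height limit.

```bash
cat >> h.py <<'E'
def pinfit(P,xy=(.62,.178),rim=.075,rad=.03):
    q=near(P,xy,rad);q=q[(q[:,2]>.03)&(q[:,2]<.15)];zt=np.percentile(q[:,2],99.5)
    t=q[q[:,2]>zt-.002]
    q=q[(q[:,2]>rim)&(q[:,2]<zt-.008)];c,s,e=fit_axis(q,.008)
    print("pin",r4(c),"slope",r4(s),"top",round(zt,4),r4(t.mean(0)),len(q),"rms",round(e,5),"foot",r4(c[:2]+s*(.005-c[2])),"tip",r4(c[:2]+s*(zt-c[2])))
    return c,s,zt
E
python3 - <<'E'
from h import *
im,P=grab("wrist");pinfit(P)
for cam in("top","side"):
    im,P=grab(cam);pinfit(P)
ctrl.movep([.56,.175,.22],down(np.pi/2));ctrl.pause(.3);s=get_state();print(r4(s["eef_rot"]),s["time"])
im,P=grab("wrist");cv2.imwrite("pics/pin2.png",im);pinfit(P)
# cup rim
q=near(P,(.615,.176),.035);q=q[(q[:,2]>.060)&(q[:,2]<.070)];print("rim",cv2.minEnclosingCircle(q[:,:2].astype(np.float32)),len(q))
E
```

```text
pin [0.624, 0.179, 0.094] slope [-0.0028, 0.0013] top 0.119 [0.6246, 0.1792, 0.1181] 177 rms 0.00015 foot [0.6243, 0.1789] tip [0.624, 0.1791]
pin [0.6206, 0.1811, 0.0965] slope [0.0037, 0.0167] top 0.1203 [0.6204, 0.1806, 0.1197] 36 rms 0.001 foot [0.6203, 0.1796] tip [0.6207, 0.1815]
pin [0.6257, 0.181, 0.0932] slope [-0.0261, 0.0534] top 0.1196 [0.6247, 0.1792, 0.1193] 90 rms 0.00144 foot [0.628, 0.1763] tip [0.625, 0.1824]
[-0.0001, 0.7072, -0.707, -0.0001] 10.25
pin [0.6245, 0.1791, 0.0943] slope [0.0007, 0.002] top 0.1192 [0.624, 0.1786, 0.1182] 403 rms 0.00021 foot [0.6245, 0.1789] tip [0.6246, 0.1791]
rim ((0.6244165897369385, 0.17870208621025085), 0.02303461544215679) 873
```

```bash
cat >> h.py <<'E'
def fz(n=3):
    return np.mean([get_state()["contact_force"] for _ in range(n)],0)
def descend(xy,z0,z1,step=.004,lim=8,v=.05):
    """straight down in steps; stops when the force changes by lim N; returns z reached, force change"""
    f0=fz();z=z0
    while z>z1+1e-6:
        z=max(z-step,z1);ctrl.movel([*xy,z],max_speed=v);ctrl.pause(.05);f=fz()-f0
        if np.linalg.norm(f)>lim: break
    return z,f
EYE=np.array([.6648,.0004]);CUP=np.array([.6244,.1789])
E
python3 - <<'E'
from h import *
q=down(0)
ctrl.movep([*CUP,.17],q);ctrl.movel([*CUP,.080],max_speed=.12)
ctrl.close_gripper(force=60);s=get_state();print("w",s["width"],s["gripper_force"],s["time"])
ctrl.movel([*CUP,.20],max_speed=.15);s=get_state();print("w",s["width"],r4(s["tcp_pos"]))
ctrl.movel([*EYE,.20],max_speed=.2);ctrl.movel([*EYE,.141],max_speed=.1);ctrl.pause(.2)
print(descend(EYE,.141,.0905),get_state()["time"],r4(get_state()["tcp_pos"]))
im,P=grab("wrist");cv2.imwrite("pics/ins.png",im);pinfit(P,EYE,.075,.03)
E
```

```text
w 0.01486386776705126 58.595938053913414 14.6
w 0.014487220883495628 [0.6241, 0.1783, 0.1989]
(0.0905, array([-0.10625897, -0.22765723,  0.22911034])) 21.4583 [0.6648, 0.0004, 0.0905]
pin [0.659, -0.001, 0.1204] slope [-0.158, 0.0127] top 0.1483 [0.6589, 0.0133, 0.1472] 12248 rms 0.00702 foot [0.6772, -0.0025] tip [0.6546, -0.0007]
```

View pics/ins.png

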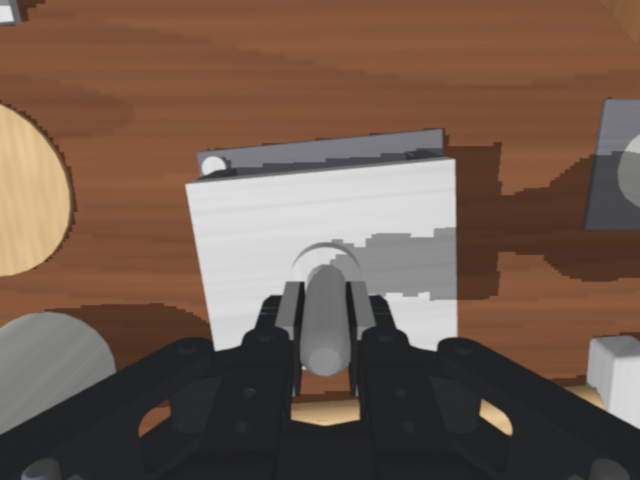

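The pin is through the eye and its collar sits on the plate, with no resistance on the way down. I'll release it and check, then measure the 35 mm sleeve from close by.

```bash
cat >> h.py <<'E'
def up(z=.2,v=.15):
    p=get_state()["tcp_pos"];ctrl.movel([p[0],p[1],z],max_speed=v)
def grey(im): 
    h=cv2.cvtColor(im,cv2.COLOR_BGR2HSV);return h[...,1]<60
def sleeve(P,im,xy,rad=.045):
    """top ring centre, height, flange yaw of the sleeve nearest xy"""
    M=(np.hypot(P[...,0]-xy[0],P[...,1]-xy[1])<rad)&(P[...,2]>.003)&(P[...,2]<.08)
    q=P[M];zt=np.percentile(q[:,2],98);t=q[q[:,2]>zt-.003]
    f=q[(q[:,2]<.010)];(c,r)=cv2.minEnclosingCircle(t[:,:2].astype(np.float32))
    b=q[(q[:,2]>.010)&(q[:,2]<zt-.003)];a,s,e=fit_axis(b,.015)
    print("sleeve top",round(zt,4),"ring",r4(c),round(r,4),"axis@top",r4(a[:2]+s*(zt-a[2])),r4(s),round(e,5),len(b),"sat",cv2.cvtColor(im,cv2.COLOR_BGR2HSV)[M][:,1].mean().round(),
      "flange",[np.round(x,3) for x in cv2.minAreaRect(q[:,:2].astype(np.float32))])
    return np.array(c),zt
E
python3 - <<'E'
from h import *
ctrl.ungrasp();ctrl.pause(.2);up(.20)
ctrl.movep([.62,0,.24],down(0));ctrl.pause(.2);im,P=grab("wrist")
print(r4(get_state()["eef_rot"]));pinfit(P,EYE,.075)
for xy in((.427,-.205),(.53,-.175)):
    ctrl.movep([*xy,.22],down(0));ctrl.pause(.2);im,P=grab("wrist");sleeve(P,im,xy);print(get_state()["time"],r4(get_state()["eef_rot"]))
cv2.imwrite("pics/s.png",im)
E
```

```text
[-0.0008, 0.0003, 1.0, 0.0001]
pin [0.6647, -0.0012, 0.1] slope [0.0007, 0.0006] top 0.129 [0.6639, -0.0012, 0.1282] 475 rms 0.00022 foot [0.6646, -0.0013] tip [0.6647, -0.0012]
sleeve top 0.0362 ring [0.4283, -0.2068] 0.0149 axis@top [0.4514, -0.8387] [51.571, -1269.9919] 0.00391 445 sat 2.0 flange [array([ 0.429, -0.207]), array([0.044, 0.044]), np.float64(38.71)]
25.2167 [0.0003, -0.001, 1.0, 0.0003]
sleeve top 0.0431 ring [0.5327, -0.1778] 0.015 axis@top [0.5281, -0.1763] [0.076, -0.171] 0.00453 520 sat 2.0 flange [array([ 0.533, -0.18 ]), array([0.045, 0.048]), np.float64(3.805)]
25.975 [-0.0002, 0.0006, 1.0, -0.0004]
```

```bash
cat >> h.py <<'E'
PIN=np.array([.6648,-.0006])
def trysleeve(c,g=.010,pin=PIN):
    """pick the sleeve at c by its barrel (TCP g above its underside), put it over the pin, lower until it stops"""
    ctrl.movep([*c,.12],down(0));ctrl.movel([*c,g],max_speed=.1)
    ctrl.close_gripper(force=60);s=get_state();print("grip",round(s["width"],4),round(s["gripper_force"],1))
    up(.24);ctrl.movep([*pin,.24],down(0));ctrl.movel([*pin,.135+g],max_speed=.12);ctrl.pause(.2)
    z,f=descend(pin,.135+g,.068+g,step=.002,lim=5,v=.04);ctrl.pause(.6)
    s=get_state();print("stopped underside",round(s["tcp_pos"][2]-g,4),"df",r4(f),"w",round(s["width"],4),r4(s["tcp_pos"]),s["time"])
E
python3 - <<'E'
from h import *
trysleeve((.4284,-.2068))
im,P=grab("wrist");cv2.imwrite("pics/t1.png",im)
im,P=grab("side");cv2.imwrite("pics/t1s.png",cv2.resize(im[120:340,280:520],(600,550)))
E
```

```text
grip 0.0277 59.1
stopped underside 0.1081 df [-2.003, 2.3709, 5.734] w 0.0277 [0.6651, 0.0002, 0.1181] 37.2417
```

View pics/t1s.png

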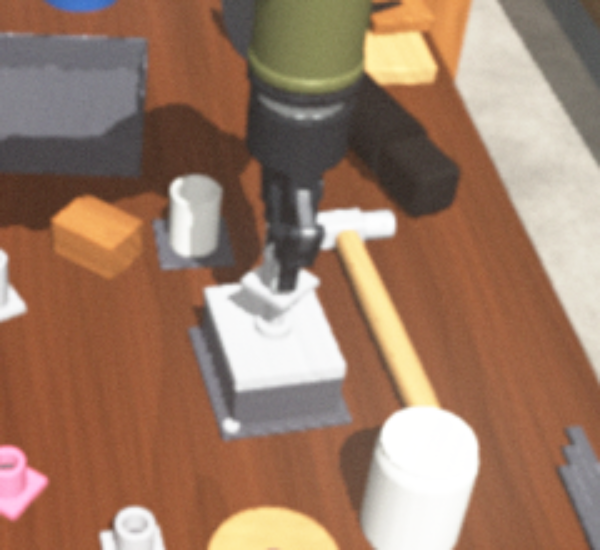

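The first sleeve stopped with its underside at 0.108 m, over the pin as expected for a bead. I'll release it to settle, regrip it and put it in the scrap box. Then I'll look at the 42 mm sleeve again and try it.

```bash
cat >> h.py <<'E'
SC=np.array([.509,.392]);AX=np.array([.990,-.144])
def scrap(off,g=.010):
    up(.24,.1);s=get_state();print("lift w",round(s["width"],4))
    p=SC+off*AX;ctrl.movep([*p,.20],down(-.145));ctrl.movel([*p,.03+g],max_speed=.15)
    print("box",descend(p,.03+g,.0035+g,step=.005,lim=5));ctrl.ungrasp();ctrl.pause(.2);up(.24)
def find(xy):
    ctrl.movep([*xy,.22],down(0));ctrl.pause(.2);im,P=grab("wrist");return sleeve(P,im,xy,.05),im
E
python3 - <<'E'
from h import *
s=get_state();p=s["tcp_pos"]
ctrl.movel([*PIN,p[2]+.001],max_speed=.05);ctrl.ungrasp();ctrl.pause(.5);ctrl.close_gripper(force=60);print(get_state()["width"])
scrap(.05)
im,P=grab("wrist");cv2.imwrite("pics/box1.png",im)
(c,z),im=find((.5325,-.1778));cv2.imwrite("pics/s42.png",im);print(get_state()["time"])
if abs(z-.0435)<.004 and np.hypot(*(c-[.5325,-.1778]))<.005: trysleeve(c)
E
```

```text
0.02747671112859399
lift w 0.0277
box (0.0135, array([-1.22021   , -1.5621828 , 12.82689891]))
sleeve top 0.0432 ring [0.5326, -0.1777] 0.0151 axis@top [0.5286, -0.1798] [0.1092, 0.1265] 0.00454 516 sat 2.0 flange [array([ 0.533, -0.178]), array([0.044, 0.044]), np.float64(4.436)]
49.9
grip 0.028 59.4
stopped underside 0.1081 df [-1.8811, 1.4233, 7.6745] w 0.0277 [0.6651, 0.0002, 0.1181] 60.7083
```

View pics/box1.png

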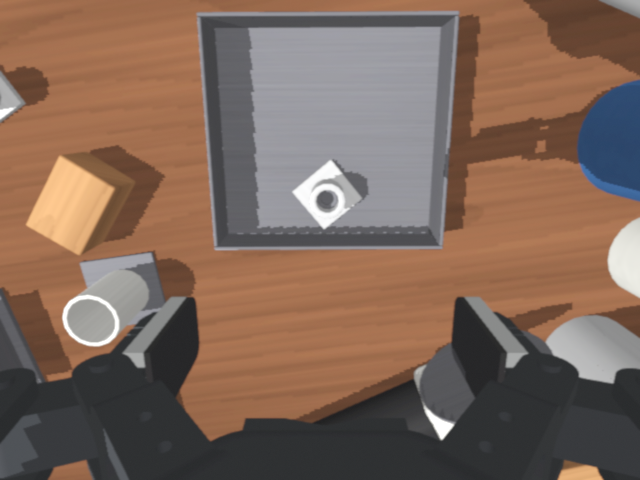

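The 35 mm sleeve stands in the scrap box at (327,195), and the 42 mm sleeve stopped at the same height. I'll do the same with it, then the 56 mm sleeve.

```bash
python3 - <<'E'
from h import *
p=get_state()["tcp_pos"]
ctrl.movel([*PIN,p[2]+.001],max_speed=.05);ctrl.ungrasp();ctrl.pause(.5);ctrl.close_gripper(force=60);print(get_state()["width"])
scrap(-.003)
xy=np.array([.433,.1085]);(c,z),im=find(xy);cv2.imwrite("pics/s56.png",im);print(get_state()["time"])
if abs(z-.057)<.004 and np.hypot(*(c-xy))<.012: trysleeve(c,g=.014)
im,P=grab("top");cv2.imwrite("pics/top3.png",im)
E
```

```text
0.02812311866416391
lift w 0.028
box (0.0135, array([-2.13194885, -1.57193672,  6.30952228]))
sleeve top 0.0571 ring [0.4323, 0.109] 0.0151 axis@top [0.428, 0.1109] [0.0501, -0.038] 0.0037 671 sat 2.0 flange [array([0.432, 0.109]), array([0.044, 0.044]), np.float64(24.152)]
72.4
grip 0.0295 58.6
stopped underside 0.1081 df [-1.7569, 0.9278, 8.4093] w 0.0291 [0.6651, 0.0002, 0.1221] 83.225
```

View pics/top3.png

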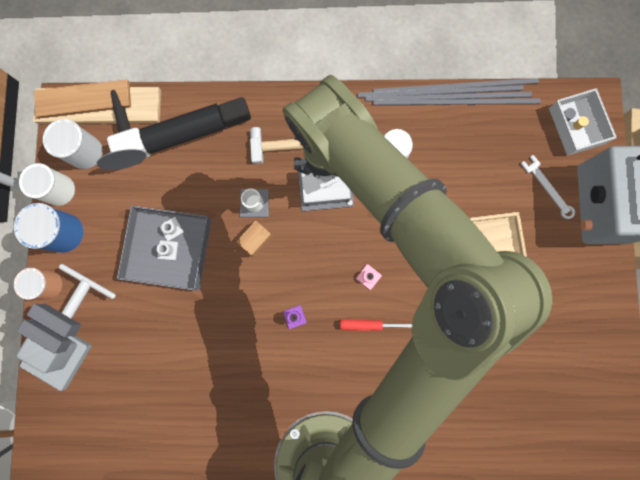

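Two sleeves stand in the scrap box, at (170,228) and (167,249), and the 56 mm one is on the pin. I'll scrap it and then re-measure the pin.

```bash
python3 - <<'E'
from h import *
scrap(-.056,g=.014)
ctrl.movep([.62,0,.24],down(0));ctrl.pause(.2);im,P=grab("wrist");c,s,zt=pinfit(P,EYE,.075)
print(get_state()["time"])
if abs(zt-.129)<.004 and np.hypot(*(c[:2]-EYE))<.006:
    xy=c[:2];ctrl.movep([*xy,.17],down(0));ctrl.movel([*xy,.090],max_speed=.12)
    ctrl.close_gripper(force=60);print("w",get_state()["width"]);up(.215)
    ctrl.movel([*CUP,.215],max_speed=.2);ctrl.movel([*CUP,.155],max_speed=.12);ctrl.pause(.2)
    print(descend(CUP,.155,.0805,step=.006,lim=6));ctrl.ungrasp();ctrl.pause(.3);up(.22)
    ctrl.movep([.56,.175,.24],down(0));ctrl.pause(.3);im,P=grab("wrist");cv2.imwrite("pics/endw.png",im);pinfit(P,CUP)
    ctrl.movep([.40,-.1,.30],down(0));im,P=grab("top");cv2.imwrite("pics/end.png",cv2.resize(im[90:360,90:450],(800,600)));print(get_state()["time"])
E
```

```text
lift w 0.0294
box (0.0175, array([-0.06084846,  0.69647061, -0.0825404 ]))
pin [0.6647, -0.0013, 0.0996] slope [-0.0016, 0.0017] top 0.129 [0.6639, -0.0012, 0.1281] 460 rms 0.00022 foot [0.6648, -0.0014] tip [0.6646, -0.0012]
93.5417
w 0.01466404746209273
(0.0805, array([ 0.09072972,  0.41379462, -0.66634831]))
pin [0.6243, 0.1775, 0.094] slope [-0.002, 0.0045] top 0.119 [0.6235, 0.1775, 0.1182] 398 rms 0.00024 foot [0.6245, 0.1771] tip [0.6242, 0.1776]
106.5083
```

View pics/end.png

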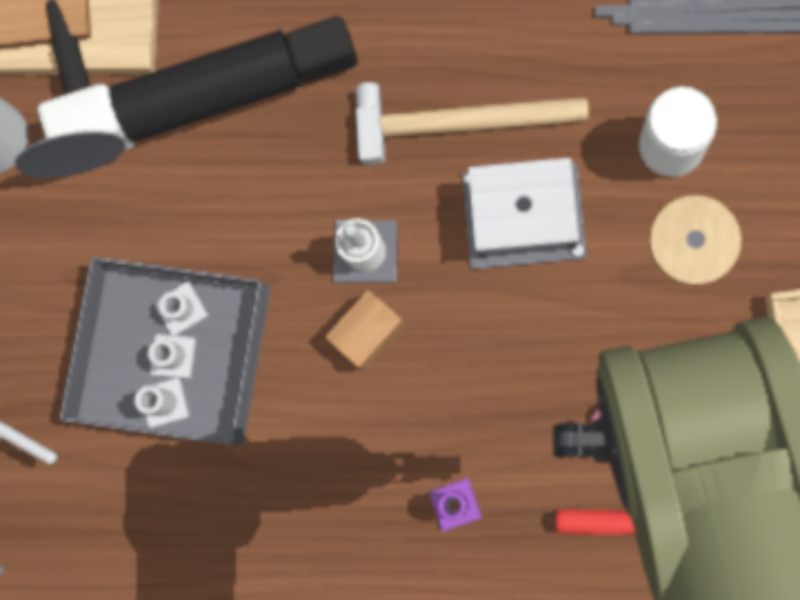

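All three sleeves are in the scrap box, at (178,308), (170,355) and (160,402). The pin stands in its cup and the bystanders have not moved, so I'll hand in.

```bash
python3 - <<'E'
from h import *
print(ticket.close_job())
E
```

```text
the job is handed in; nothing more can be done
None
```

I handed the job in at about 107 s of the 210 s limit (no verdict came back): the three sleeves present (35, 42 and 56 mm) each stopped short on the pin and are in the scrap box, and the pin is back upright in its cup.

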